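# Load a pair of pens into the pad printer's shuttle

## Robot

A 6-joint arm with a two-finger parallel gripper is mounted at the origin on the work surface. World frame = base frame: x ahead of the robot, y to its left, z up, the work surface at z = 0. Lengths are in m, angles in rad, forces in N, time in s.
With the tool pointing down it reaches from about 0.325 to 0.775 m from the base axis. Payload 9.3 kg.
Tool frame: the origin (TCP) lies midway between the tips of the shut fingers; the grasp point (between the pads) lies env.grip_depth behind it (env.grip_depth is the distance from the TCP to the grasp point, in m); z points along the fingers, y is the line along which they close (so a half turn about z gives the same grasp; the last joint's range is limited). The gripper opens to 85 mm and grips with 20 to 120 N. Pads are 22 mm wide; open, the fingers measure 114 mm over their backs; the gripper's body (76 mm by 85 mm) begins 54 mm behind the grasp point. The pads swing forward as they close: fully open they stand 13 mm farther back than shut.
Start: joints at [-1.302, 0.259, 0.021, 1.334, 0, 1.418], TCP at [0.225, -0.502, 0.231] pointing down, gripper open.
Joint ranges: [-3.04, 3.04], [-0.91, 1.82], [-1.04, 1.36], [-1.92, 1.95], [-1.52, 1.45], [-3.14, 3.14]. Speed limits (rad/s): [2.22, 2.22, 2.79, 3.14, 3.14, 3.14].

## Interface

Orientations are given as a unit quaternion [x, y, z, w].
In Python, from cell import env gives the robot as it stands. The module is installed in compiled form; this text tells all that it offers.
- The arm moves only by the shell command python3 -m jog 'ROWS' [FORCE]. ROWS is JSON, a list of rows, each an object of numbers: "x", "y", "z": the shift along the world's x, y, z in cm; "rx", "ry", "rz": the turn, a rotation vector about the world's x, y, z in rad; "gripper": the opening, from 0 (shut) to 1 (fully open). A call has 1 to 5 rows; each row shifts and turns the commanded pose from where the row before left it; what a row does not reach is not made up. A row lasts 1/12 s, in which the tool goes at most 41.7 mm and 7.16 degrees, less where a joint would pass 70% of its speed; a pose out of reach is approached as far as the arm can. A call with a gripper value outside its range is refused whole. The fingers move at their own pace and stop on an object; FORCE is the grip in N (left out, the last holds). Time passes only in rows, so rows that do not move let the fingers close. It gives the time, the measured TCP pose, the force, the opening and the grip force at its end, in the units of the state.
- env.sense(): the state, without advancing time (a new reading comes with each control period).
- env.get_image(name): name is "scene" or "top"; returns a dict with "color" (384x512x3 uint8, red, green, blue), "fx", "fy", "cx", "cy" (pixels), "world_to_cam" (4x4, takes a point from world to camera coordinates). Camera axes: x right, y down, z forward; pixel columns grow to the right and rows downward; lengths in m; the calibration is good to about 2 mm. A picture is of the moment at which its call begins. There is no depth.
- env.close_job(): hands the job in; it is judged then, once.
The state is a dict: "clock": time; "joint_positions": joint angles; "joint_vel": joint speeds; "effort": joint torques, N m; "position": TCP position; "orientation": TCP orientation; "contact_force": force on the tool from outside, world axes, zero at the start; "torque": the same for the moment, N m; "opening": opening from 0.0 (shut) to 1.0 (fully open); "grip_force": force on a finger pad.
Only numpy, scipy, OpenCV 4.12 (cv2) and the standard library are available. Lean on these libraries where they do the work, as an engineer would, in place of code of your own. Each camera call takes 0.05 s, during which the arm holds its last target. There are 200 camera calls.

## Task

Take the two blue highlighter pens off the white-barred rack together, in one grasp, and lower them as a pair into the black twin-bar nest on the carriage, lying flat side by side between its cheeks and centred lengthwise over the bars; let go only once they are down. Then push the carriage, which has a red handle, fully home against the orange stop, with both pens still lying in the nest. Leave the ink cup, the cleaner bottle and the loupe alone.

Things in the scene. Friction and masses are not known exactly. Their poses are not given: they have to be found in the camera images.
- pen_a_center (a point): flat highlighter pen (blue body, white cap), a bar 120 mm long, 22 wide, 14 high, about 30 g, lying flat across the rack's bars. The point is its centre, half-way up; x along it towards the cap, z up. The two pens lie parallel, 2 to 6 mm apart, ends up to 8 mm out of step; fingers closing on the pair's outer sides at mid-length slide them together, to 44 mm over both.
- pen_b_center (a point): flat highlighter pen (blue body, white cap), a bar 120 mm long, 22 wide, 14 high, about 30 g, lying flat across the rack's bars. The point is its centre, half-way up; x along it towards the cap, z up. It lies beside the other pen.
- rack: fixed rack; origin on the table under the middle of its grey base, 130 (x) by 100 (y) by 10 mm. Two white crossbars along y, 16 mm wide, at x = -40 and +40 mm, tops 30 mm above the table; the pens lie on them along x. Cheeks 10 mm high on the bar ends, 62 mm apart inside; between the bars all is free down to the base.
- nest (a point): nest on the carriage; the point is its middle at bar-top level, 60 mm above the table. The pens must lie along x (caps either way); y points to the handle, away from the stop. Two black crossbars along y, 16 mm wide, at x = -40 and +40 mm, 24 mm high, with cheeks 10 mm high on their ends, 54 mm apart inside: the pair may lie anywhere between. Free between the bars down to the carriage plate.
- handle (a point): upright red round post on the carriage, 18 mm in diameter, 88 mm from the nest's middle along the nest's +y; its foot is 36 mm and its top 84 mm above the table, this point is on its axis 68 mm above the table.
- carriage (a joint): travel of the carriage along its slide in m, along the nest's -y: it starts between 0 and 0.05 and is home, against the orange stop, at 0.12. It stays where it is left; about 2 N of friction and light damping.
- slide: fixed aluminium base of the slide, 140 (x) by 320 (y) by 12 mm, axes as the nest's; origin on the table. The nest is at its y = +60 mm when the carriage joint reads 0 and at -60 mm when home. The orange stop, 38 mm high, is at y = -112 mm.
- ink_cup_center (a point): bystander: closed steel ink cup with a blue disc on top, 72 mm in diameter, 32 mm high, standing loose on the table beyond the work; the point is on its axis 20 mm above the table.
- cleaner_center (a point): bystander: white plastic bottle with a red cap, 48 mm in diameter, 110 mm high, standing loose on the table beyond the work; the point is on its axis 20 mm above the table.
- loupe_center (a point): bystander: black waisted loupe, 44 mm in diameter, 43 mm high, standing loose on the table beyond the work; the point is on its axis 20 mm above the table.

How it is judged:
By the outcome, as a careful person would: the job done as asked, in the order asked, and still so for the second after the job is handed in, with the robot touching nothing.
It also fails if it takes over 51 s, if anything falls off the work surface, if the arm or the gripper's body presses on something with over 40 N, if the wrist force passes 120 N, or if a joint passes its speed limit or range.

## Working session

There is one attempt and no reset: what is moved stays moved. The work goes in short steps, Python scripts to look and compute and a shell command to move; the robot and the scene stay as the last step left them, time stands still between calls to the robot, and variables do not carry over. Pictures are saved under pics/ and viewed, at most 10 in all, crops included, and the job is handed in when it is done.

```bash
mkdir -p pics
python3 - <<'E'
from cell import env
import cv2,numpy as np
s=env.sense();print(s["clock"],s["position"],s["orientation"],s["opening"],env.grip_depth)
for n in("scene","top"):
    d=env.get_image(n);cv2.imwrite(f"pics/{n}0.png",d["color"][:,:,::-1]);print(n,d["fx"],d["cx"],d["cy"],np.round(np.linalg.inv(d["world_to_cam"]),3).tolist())
E
```

```text
0.0 [ 0.22508878 -0.50152915  0.23065614] [ 9.77845130e-01  2.09328587e-01 -6.22841190e-05 -6.63714637e-04] 1.002290994693224 0.0187
scene 356.6181686398162 257.0701036579844 188.0582920406051 [[-0.842, 0.388, -0.375, 0.884], [0.54, 0.596, -0.595, 0.428], [-0.007, -0.703, -0.711, 0.549], [0.0, 0.0, 0.0, 1.0]]
top 451.97945848800333 257.0318788995829 192.22100115383586 [[0.012, -0.983, 0.186, 0.428], [-1.0, -0.008, 0.018, 0.028], [-0.016, -0.186, -0.982, 1.078], [0.0, 0.0, 0.0, 1.0]]
```

View pics/top0.png

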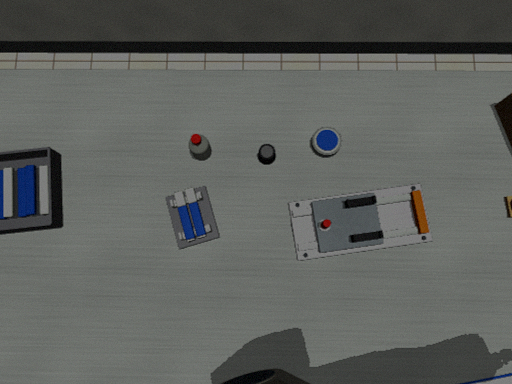

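View pics/scene0.png

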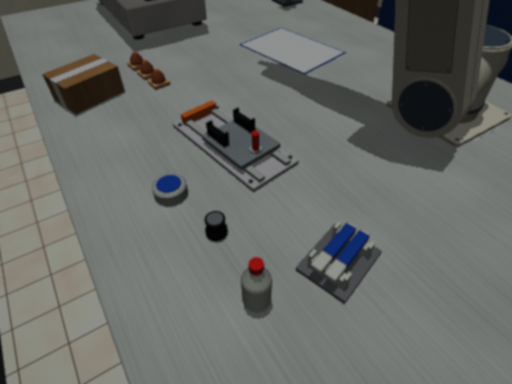

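Top: rack about (192,217) with the pens at (185,222) and (196,220); carriage about (348,220), handle (326,224), stop (420,212). Scene: pens (347,250), nest (232,133), handle (255,141). I'll enlarge these next.

Run:
```python
import cv2,numpy as np
t=cv2.imread("pics/top0.png");s=cv2.imread("pics/scene0.png")
def c(i,x,y,w,h,W,H): return cv2.resize(i[y:y+h,x:x+w],(W,H),interpolation=cv2.INTER_CUBIC)
a=np.hstack([c(t,155,180,70,70,350,300)[:, :],c(t,285,180,150,100,450,300)])
b=np.hstack([c(s,290,215,100,86,350,300),c(s,165,90,140,100,450,300)])
cv2.imwrite("pics/crop1.png",np.clip(np.vstack([a,b])*1.6,0,255).astype(np.uint8))
```

```text
(no output)
```

View pics/crop1.png

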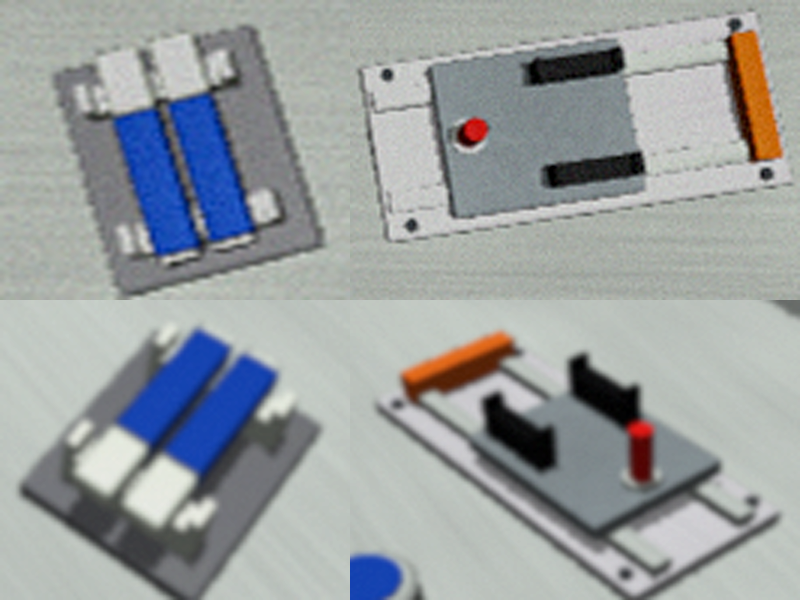

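Crop: pens clear with caps at the top-image upper end (+x); four dark screw dots at slide corners, top px about (297,205), (305,255), (413,188), (424,238); handle top about (326,223).

```bash
cat > h.py <<'E'
import cv2,numpy as np
from cell import env
def ray(d,p,z):
    C=np.linalg.inv(d["world_to_cam"]);v=C[:3,:3]@[(p[0]-d["cx"])/d["fx"],(p[1]-d["cy"])/d["fy"],1];o=C[:3,3]
    return (o+v*(z-o[2])/v[2])[:2]
def proj(d,P):
    c=(d["world_to_cam"]@np.r_[P,1])[:3];return np.array([d["fx"]*c[0]/c[2]+d["cx"],d["fy"]*c[1]/c[2]+d["cy"]])
def get(n,f=None):
    d=env.get_image(n)
    if f:cv2.imwrite(f,d["color"][:,:,::-1])
    return d
def blobs(m,a0):
    n,l,s,c=cv2.connectedComponentsWithStats(m.astype(np.uint8));return [(c[i],s[i,4],l==i) for i in range(1,n) if s[i,4]>=a0]
def isblue(c): c=c.astype(int);return (c[...,2]-c[...,0]>50)
def isred(c): c=c.astype(int);return (c[...,0]-c[...,1]>70)&(c[...,1]<60)
def isorange(c): c=c.astype(int);return (c[...,0]-c[...,2]>80)&(c[...,1]>=60)
E
python3 - <<'E'
from h import *
d={n:get(n) for n in("top","scene")}
box={"top":(150,175,230,255),"scene":(290,210,395,305)}
sl={"top":(285,180,437,265),"scene":(165,90,305,190)}
for n in d:
    I=d[n]["color"];x0,y0,x1,y1=box[n]
    for c,a,m in blobs(isblue(I[y0:y1,x0:x1]),60):
        r=cv2.minAreaRect(np.argwhere(m)[:,::-1].astype(np.float32)+[[x0,y0]])if 0 else cv2.minAreaRect((np.argwhere(m)[:,::-1]+[x0,y0]).astype(np.float32))
        B=np.array([ray(d[n],p,.044) for p in cv2.boxPoints(r)]);ct=ray(d[n],c+[x0,y0],.044)
        e=[B[1]-B[0],B[2]-B[1]];k=int(np.linalg.norm(e[1])>np.linalg.norm(e[0]));u=e[k]/np.linalg.norm(e[k]);u*=np.sign(u[0])
        print(n,"blue",a,np.round(ct*1e3,1),"len",np.round([np.linalg.norm(v)*1e3 for v in e],1),"ang",np.degrees(np.arctan2(u[1],u[0])).round(2))
        g=I.astype(np.float32)
        pr=[]
        for s in np.arange(-75,100,3):
            q=proj(d[n],np.r_[ct+u*s/1e3,.044]);v=cv2.getRectSubPix(I,(1,1),tuple(map(float,q)))[0,0];pr.append(f"{s}:{v[0]}/{v[2]}")
        print(" ".join(pr))
    x0,y0,x1,y1=sl[n];S=I[y0:y1,x0:x1]
    for c,a,m in blobs(isred(S),8):
        ys=np.argwhere(m);print(n,"red",a,c+[x0,y0],np.ptp(ys,0)+1,"z84",ray(d[n],c+[x0,y0],.084))
    for c,a,m in blobs(isorange(S),8): print(n,"orange",a,c+[x0,y0],ray(d[n],c+[x0,y0],.036))
    for c,a,m in blobs(S.max(2)<75,3): print(n,"dark",a,np.round(c+[x0,y0],1),"z12",ray(d[n],c+[x0,y0],.012).round(4),"z65",ray(d[n],c+[x0,y0],.062).round(4))
E
```

```text
top blue 296 [561.1 186.3] len [20.9 77.2] ang 17.07
-75:111/109 -72:112/110 -69:115/115 -66:113/112 -63:112/110 -60:113/111 -57:80/81 -54:67/68 -51:81/84 -48:82/84 -45:61/61 -42:114/113 -39:44/88 -36:14/112 -33:16/117 -30:14/115 -27:21/118 -24:20/119 -21:15/115 -18:17/116 -15:17/116 -12:13/114 -9:20/118 -6:18/117 -3:15/115 0:20/117 3:17/113 6:16/114 9:18/117 12:19/115 15:14/113 18:17/115 21:15/112 24:16/112 27:15/113 30:14/111 33:16/115 36:12/110 39:41/88 42:108/107 45:125/124 48:124/123 51:124/124 54:126/125 57:125/125 60:122/123 63:124/124 66:124/124 69:122/123 72:124/125 75:99/99 78:104/102 81:107/105 84:106/104 87:104/106 90:106/106 93:107/107 96:104/103 99:103/103
top blue 297 [552.8 211.2] len [20.8 77.1] ang 17.01
-75:110/109 -72:110/111 -69:111/112 -66:112/111 -63:111/111 -60:118/116 -57:106/104 -54:67/67 -51:81/83 -48:84/87 -45:62/61 -42:101/100 -39:39/87 -36:11/111 -33:17/114 -30:18/115 -27:20/115 -24:18/115 -21:22/116 -18:20/115 -15:9/111 -12:15/114 -9:15/115 -6:14/112 -3:18/117 0:22/118 3:17/114 6:17/114 9:20/117 12:18/114 15:20/116 18:12/114 21:10/111 24:14/112 27:13/11
[... 2813 characters left out ...]
254.90625 132.9375 ] [5 7] z84 [ 0.55193769 -0.10499334]
scene orange 97 [197.46391753 108.25773196] [ 0.58571362 -0.33201687]
scene dark 21 [301.9  91.3] z12 [ 0.2796 -0.282 ] z65 [ 0.3359 -0.2159]
scene dark 1355 [236.6 138.7] z12 [ 0.5507 -0.1924] z65 [ 0.5818 -0.1346]
scene dark 379 [217.8 134.9] z12 [ 0.5822 -0.231 ] z65 [ 0.6103 -0.1696]
scene dark 5 [179.2 124.4] z12 [ 0.6444 -0.3253] z65 [ 0.6668 -0.2552]
scene dark 279 [240.6 166.6] z12 [ 0.595  -0.0986] z65 [ 0.6219 -0.0496]
scene dark 7 [290.  156.7] z12 [ 0.4815 -0.0656] z65 [ 0.5189 -0.0197]
scene dark 9 [250. 181.] z12 [ 0.6019 -0.0476] z65 [ 0.6282 -0.0034]
scene dark 9 [185.6 188. ] z12 [ 0.7279 -0.1042] z65 [ 0.7424 -0.0547]
```

```bash
R='' ; python3 -m jog '[{"x":1.16,"y":2.35,"rz":0.1},{"x":1.16,"y":2.35,"rz":0.1},{"x":1.16,"y":2.35,"rz":0.1},{"x":1.16,"y":2.35,"rz":0.1},{"x":1.16,"y":2.35,"rz":0.1}]'
python3 - <<'E'
from h import *
d=get("top")
u=np.array([-.1537,.988]);o=np.array([.5632,-.195])
for p,z in [((375.7,200),.07),((344,204.5),.036),((382.3,235),.07),((350.3,239),.036)]:
    w=ray(d,p,z)-o;print(w,"along",w@u,"lat",w@[u[1],-u[0]])
s=env.sense();print(s["joint_positions"],s["orientation"])
E
```

```text
[ 0.04023031 -0.02528648] along -0.031166443181162188 lat 0.03586101692563084
[0.03485716 0.0401847 ] along 0.03434494151817663 lat 0.040615259713866
[-0.03850501 -0.03696601] along -0.030604197839102627 lat -0.0437246262267028
[-0.04517481  0.02769892] along 0.034309899563957705 lat -0.040375387720468586
[-1.30159931e+00  2.58929789e-01  2.11792377e-02  1.33368097e+00
 -5.22380584e-05  1.41822652e+00] [ 9.77846325e-01  2.09323822e-01 -4.45844712e-05 -3.15536767e-04]$[0]: bad value
```

```bash
python3 -m jog '[{"x":1.2,"y":2.3,"z":0,"rx":0,"ry":0,"rz":0.1,"gripper":1}]'; python3 -m jog '[{"x":1.2,"y":2.3,"rz":0.1}]';python3 -m jog '[{"x":1.2,"y":2.3}]'
```

```text
clock: 0.33
position: [0.2361, -0.4812, 0.2304]
orientation: [0.967, 0.256, -0.0, 0.0]
contact_force: [0.9, 0.5, 0.1]
opening: 1.001
grip_force: 0.0$[0]: bad value
$[0]: bad value
```

```bash
python3 -m jog '[{"x":1.2,"y":2.4,"z":0,"rx":0,"ry":0,"rz":0.1,"gripper":1},{"x":1.2,"y":2.4,"z":0,"rx":0,"ry":0,"rz":0.1,"gripper":1},{"x":1.2,"y":2.4,"z":0,"rx":0,"ry":0,"rz":0.1,"gripper":1},{"x":1.2,"y":2.4,"z":0,"rx":0,"ry":0,"rz":0.1,"gripper":1},{"x":1.2,"y":2.4,"z":0,"rx":0,"ry":0,"rz":0.1,"gripper":1}]' >/dev/null
python3 -m jog '[{"x":1.2,"y":2.4,"z":0,"rx":0,"ry":0,"rz":0.1,"gripper":1},{"x":1.2,"y":2.4,"z":0,"rx":0,"ry":0,"rz":0.1,"gripper":1},{"x":1.2,"y":2.4,"z":0,"rx":0,"ry":0,"rz":0.1,"gripper":1},{"x":1.2,"y":2.4,"z":0,"rx":0,"ry":0,"rz":0.1,"gripper":1},{"x":1.2,"y":2.4,"z":0,"rx":0,"ry":0,"rz":0.1,"gripper":1}]'; python3 -c "
from cell import env;print(env.sense()['joint_positions'])"
```

```text
clock: 1.17
position: [0.3575, -0.2375, 0.2313]
orientation: [0.723, 0.691, 0.0, 0.0]
contact_force: [0.6, -1.1, 1.2]
opening: 1.004
grip_force: 0.0
[-7.82484882e-01  5.18262287e-02 -2.32630651e-01  1.28613420e+00
  3.68676395e-05  8.32493155e-01]
```

```bash
python3 -m jog '[{"x":1.07,"y":2.2,"z":0,"rx":0,"ry":0,"rz":0.096,"gripper":1},{"x":1.07,"y":2.2,"z":0,"rx":0,"ry":0,"rz":0.096,"gripper":1},{"x":1.07,"y":2.2,"z":0,"rx":0,"ry":0,"rz":0.096,"gripper":1},{"x":1.07,"y":2.2,"z":0,"rx":0,"ry":0,"rz":0.096,"gripper":1},{"x":1.07,"y":2.2,"z":0,"rx":0,"ry":0,"rz":0.096,"gripper":1}]' >/dev/null
python3 -m jog '[{"x":1.07,"y":2.2,"z":0,"rx":0,"ry":0,"rz":0.096,"gripper":1},{"x":1.07,"y":2.2,"z":0,"rx":0,"ry":0,"rz":0.096,"gripper":1},{"x":1.07,"y":2.2,"z":0,"rx":0,"ry":0,"rz":0.096,"gripper":1},{"x":1.07,"y":2.2,"z":0,"rx":0,"ry":0,"rz":0.096,"gripper":1},{"x":1.07,"y":2.2,"z":0,"rx":0,"ry":0,"rz":0.096,"gripper":1}]' >/dev/null
python3 -m jog '[{"x":1.07,"y":2.2,"z":-0.8,"rx":0,"ry":0,"rz":0.096,"gripper":1},{"x":1.07,"y":2.2,"z":-0.8,"rx":0,"ry":0,"rz":0.096,"gripper":1},{"x":1.07,"y":2.2,"z":-0.8,"rx":0,"ry":0,"rz":0.096,"gripper":1},{"x":1.07,"y":2.2,"z":-0.8,"rx":0,"ry":0,"rz":0.096,"gripper":1},{"x":1.07,"y":2.2,"z":-0.8,"rx":0,"ry":0,"rz":0.096,"gripper":1}]' >/dev/null
python3 -m jog '[{"x":1.07,"y":2.2,"z":-0.8,"rx":0,"ry":0,"rz":0.096,"gripper":1},{"x":1.07,"y":2.2,"z":-0.8,"rx":0,"ry":0,"rz":0.096,"gripper":1},{"x":1.07,"y":2.2,"z":-0.8,"rx":0,"ry":0,"rz":0.096,"gripper":1},{"x":1.07,"y":2.2,"z":-0.8,"rx":0,"ry":0,"rz":0.096,"gripper":1},{"x":1.07,"y":2.2,"z":-0.8,"rx":0,"ry":0,"rz":0.096,"gripper":1}]' >/dev/null
python3 -m jog '[{"x":0,"y":0,"z":0,"rx":0,"ry":0,"rz":0,"gripper":1},{"x":0,"y":0,"z":0,"rx":0,"ry":0,"rz":0,"gripper":1}]'; python3 -c "
from cell import env;s=env.sense();print(s['joint_positions'],s['orientation'])
import numpy as np
q=s['orientation'];print('tooly deg',np.degrees(2*np.arctan2(q[1],q[0]))-90)"
```

```text
clock: 3.0
position: [0.5709, 0.202, 0.1502]
orientation: [-0.15, 0.989, -0.0, -0.001]
contact_force: [-0.1, 0.2, -0.2]
opening: 1.001
grip_force: 0.0
[ 2.01704304e-01  3.86457715e-01  1.34265856e-03  1.18758013e+00
 -1.25686915e-04 -9.95150808e-02] [-1.50040942e-01  9.88679326e-01 -1.11250949e-04 -9.44979070e-04]
tooly deg 107.25860628816937
```

```bash
python3 -m jog '[{"x":0.1,"y":0.2,"z":-2,"rx":0,"ry":0,"rz":0,"gripper":1},{"x":0,"y":0,"z":-2,"rx":0,"ry":0,"rz":0,"gripper":1},{"x":0,"y":0,"z":-2,"rx":0,"ry":0,"rz":0,"gripper":1},{"x":0,"y":0,"z":-1,"rx":0,"ry":0,"rz":0,"gripper":1},{"x":0,"y":0,"z":-0.5,"rx":0,"ry":0,"rz":0,"gripper":1}]'
python3 - <<'E'
from h import *
t=get("top")["color"];s=get("scene")["color"]
a=cv2.resize(t[170:260,140:230],(400,400),interpolation=2);b=cv2.resize(s[200:300,290:390],(400,400),interpolation=2)
cv2.imwrite("pics/pre.png",np.clip(np.hstack([a,b])[:,:,::-1]*1.5,0,255))
E
```

```text
clock: 3.42
position: [0.5714, 0.2023, 0.0753]
orientation: [-0.149, 0.989, -0.0, -0.001]
contact_force: [-0.3, 0.1, 0.4]
opening: 0.998
grip_force: 0.0[ WARN:0@0.715] global loadsave.cpp:1063 imwrite_ Unsupported depth image for selected encoder is fallbacked to CV_8U.
```

View pics/pre.png

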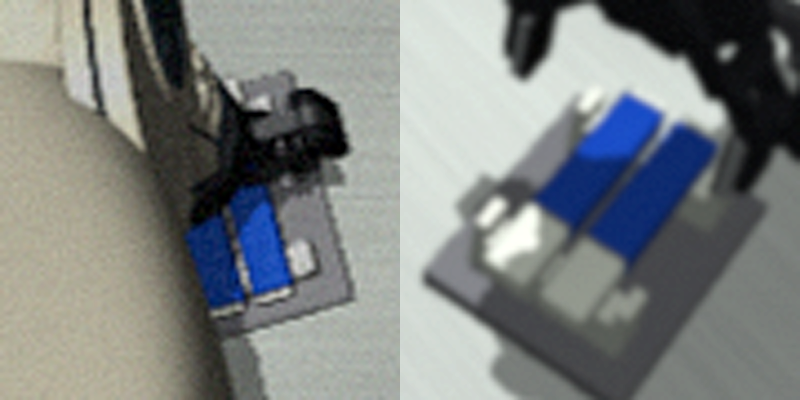

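The fingers (scene crop (520,70) and (735,185)) straddle the pair, still above it. Descending and closing.

```bash
python3 -m jog '[{"x":0,"y":0.1,"z":-2,"rx":0,"ry":0,"rz":0,"gripper":1},{"x":0,"y":0,"z":-2,"rx":0,"ry":0,"rz":0,"gripper":1},{"x":0,"y":0,"z":-1.2,"rx":0,"ry":0,"rz":0,"gripper":1},{"x":0,"y":0,"z":-0.7,"rx":0,"ry":0,"rz":0,"gripper":1},{"x":0,"y":0,"z":0,"rx":0,"ry":0,"rz":0,"gripper":1}]'
python3 -m jog '[{"x":0,"y":0,"z":0,"rx":0,"ry":0,"rz":0,"gripper":0.7},{"x":0,"y":0,"z":0,"rx":0,"ry":0,"rz":0,"gripper":0.65},{"x":0,"y":0,"z":0,"rx":0,"ry":0,"rz":0,"gripper":0.6},{"x":0,"y":0,"z":0,"rx":0,"ry":0,"rz":0,"gripper":0.55},{"x":0,"y":0,"z":0,"rx":0,"ry":0,"rz":0,"gripper":0.5}]' 40
python3 -m jog '[{"x":0,"y":0,"z":0,"rx":0,"ry":0,"rz":0,"gripper":0.4},{"x":0,"y":0,"z":0,"rx":0,"ry":0,"rz":0,"gripper":0.3},{"x":0,"y":0,"z":0,"rx":0,"ry":0,"rz":0,"gripper":0.3},{"x":0,"y":0,"z":0,"rx":0,"ry":0,"rz":0,"gripper":0.3},{"x":0,"y":0,"z":0,"rx":0,"ry":0,"rz":0,"gripper":0.3}]' 40
```

```text
clock: 3.93
position: [0.572, 0.204, 0.017]
orientation: [-0.149, 0.989, -0.0, -0.0]
contact_force: [0.4, 0.4, -0.6]
opening: 0.999
grip_force: 0.0
clock: 4.35
position: [0.5726, 0.2043, 0.0183]
orientation: [-0.15, 0.989, 0.0, 0.001]
contact_force: [-0.4, 0.1, 2.4]
opening: 0.512
grip_force: 34.9
clock: 4.77
position: [0.5726, 0.2043, 0.0183]
orientation: [-0.15, 0.989, 0.0, 0.001]
contact_force: [-2.2, -1.1, 5.3]
opening: 0.504
grip_force: 39.8
```

```bash
python3 -m jog '[{"x":0,"y":0,"z":0,"rx":0,"ry":0,"rz":0,"gripper":0.3},{"x":0,"y":0,"z":0.5,"rx":0,"ry":0,"rz":0,"gripper":0.3},{"x":0,"y":0,"z":1,"rx":0,"ry":0,"rz":0,"gripper":0.3},{"x":0,"y":0,"z":1.5,"rx":0,"ry":0,"rz":0,"gripper":0.3},{"x":0,"y":0,"z":2,"rx":0,"ry":0,"rz":0,"gripper":0.3}]' 60
python3 -m jog '[{"x":0,"y":0,"z":2,"rx":0,"ry":0,"rz":0,"gripper":0.3},{"x":0,"y":0,"z":2,"rx":0,"ry":0,"rz":0,"gripper":0.3},{"x":0,"y":0,"z":1.5,"rx":0,"ry":0,"rz":0,"gripper":0.3},{"x":0,"y":0,"z":1,"rx":0,"ry":0,"rz":0,"gripper":0.3},{"x":0,"y":0,"z":0,"rx":0,"ry":0,"rz":0,"gripper":0.3}]' 60
python3 - <<'E'
from h import *
d=get("scene");s=d["color"]
cv2.imwrite("pics/lift.png",np.clip(cv2.resize(s[150:300,270:420],(600,600),interpolation=2)[:,:,::-1]*1.5,0,255).astype(np.uint8))
E
```

```text
clock: 5.18
position: [0.5715, 0.204, 0.0675]
orientation: [-0.15, 0.989, -0.0, -0.001]
contact_force: [1.2, 0.8, -0.8]
opening: 0.506
grip_force: 61.1
clock: 5.6
position: [0.5732, 0.2044, 0.1351]
orientation: [-0.15, 0.989, 0.0, 0.002]
contact_force: [-0.0, 1.0, -0.7]
opening: 0.502
grip_force: 61.1
```

View pics/lift.png

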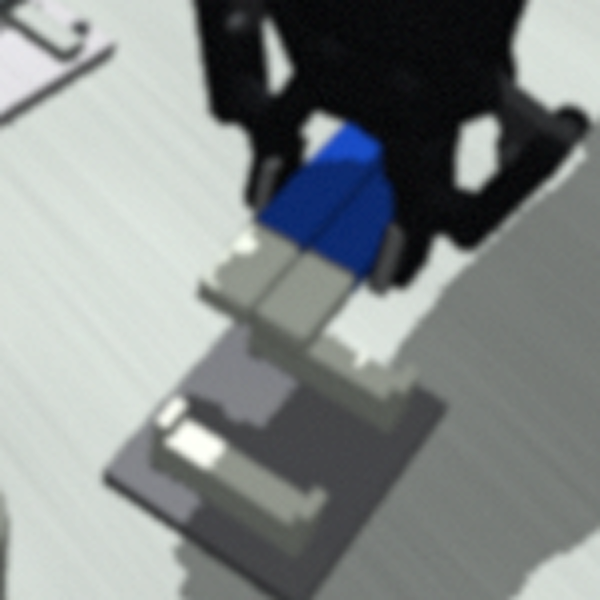

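Both pens are held level, side by side; the seam's cap end is at crop (250,308), i.e. image px (332.5,227).

Run:
```python
from h import *
d=get("scene")
t=env.sense()["position"][:2];a=np.radians(17.2);u=np.array([np.cos(a),np.sin(a)]);v=np.array([-u[1],u[0]])
for p in [(332.5,227),(332.5,231.5)]:
  for z in(.161,.147):
    w=ray(d,p,z)-t;print(p,z,w@u,w@v)
```

```text
(332.5, 227) 0.161 0.06381650535834618 0.0007553675867823113
(332.5, 227) 0.147 0.052976423555211045 -0.003601420456483015
(332.5, 231.5) 0.161 0.07051699904934125 0.004892254334259682
(332.5, 231.5) 0.147 0.059918414376057494 0.0006845666889813097
```

```bash
python3 -m jog '[{"x":0,"y":-0.8,"z":0,"rx":0,"ry":0,"rz":0,"gripper":0.3},{"x":0,"y":-1.5,"z":0,"rx":0,"ry":0,"rz":0,"gripper":0.3},{"x":0,"y":-2.2,"z":0,"rx":0,"ry":0,"rz":-0.01,"gripper":0.3},{"x":0,"y":-2.5,"z":0,"rx":0,"ry":0,"rz":-0.01,"gripper":0.3},{"x":0,"y":-2.5,"z":0,"rx":0,"ry":0,"rz":-0.01,"gripper":0.3}]' >/dev/null
python3 -m jog '[{"x":-0.1,"y":-2.5,"z":0,"rx":0,"ry":0,"rz":-0.01,"gripper":0.3},{"x":-0.1,"y":-2.5,"z":0,"rx":0,"ry":0,"rz":-0.01,"gripper":0.3},{"x":-0.1,"y":-2.5,"z":0,"rx":0,"ry":0,"rz":-0.01,"gripper":0.3},{"x":-0.1,"y":-2.5,"z":0,"rx":0,"ry":0,"rz":-0.01,"gripper":0.3},{"x":-0.1,"y":-2.5,"z":0,"rx":0,"ry":0,"rz":-0.01,"gripper":0.3}]' >/dev/null
python3 -m jog '[{"x":-0.1,"y":-2.5,"z":0,"rx":0,"ry":0,"rz":-0.01,"gripper":0.3},{"x":-0.1,"y":-2.5,"z":0,"rx":0,"ry":0,"rz":-0.01,"gripper":0.3},{"x":-0.1,"y":-2.5,"z":0,"rx":0,"ry":0,"rz":-0.01,"gripper":0.3},{"x":-0.1,"y":-2.5,"z":0,"rx":0,"ry":0,"rz":-0.01,"gripper":0.3},{"x":-0.1,"y":-2.5,"z":0,"rx":0,"ry":0,"rz":-0.01,"gripper":0.3}]' >/dev/null
python3 -m jog '[{"x":-0.1,"y":-2.3,"z":0,"rx":0,"ry":0,"rz":-0.01,"gripper":0.3},{"x":0,"y":-1.6,"z":0,"rx":0,"ry":0,"rz":-0.007,"gripper":0.3},{"x":0,"y":-1.0,"z":0,"rx":0,"ry":0,"rz":0,"gripper":0.3},{"x":0,"y":-0.4,"z":0,"rx":0,"ry":0,"rz":0,"gripper":0.3},{"x":0,"y":0,"z":0,"rx":0,"ry":0,"rz":0,"gripper":0.3}]'
python3 - <<'E'
from h import *
s=env.sense();q=s['orientation'];print(s["position"],np.degrees(2*np.arctan2(q[1],q[0]))-90)
d=get("scene");s=d["color"];t=get("top")["color"]
cv2.imwrite("pics/over.png",np.clip(np.hstack([cv2.resize(s[60:200,165:305],(400,400),interpolation=2),cv2.resize(t[140:280,300:440],(400,400),interpolation=2)])[:,:,::-1]*1.5,0,255).astype(np.uint8))
E
```

```text
clock: 7.37
position: [0.5609, -0.1944, 0.1319]
orientation: [-0.076, 0.997, 0.0, -0.0]
contact_force: [-0.4, 0.3, -1.0]
opening: 0.501
grip_force: 61.1
[ 0.56086648 -0.19441138  0.1318968 ] 98.73090903973375
```

View pics/over.png

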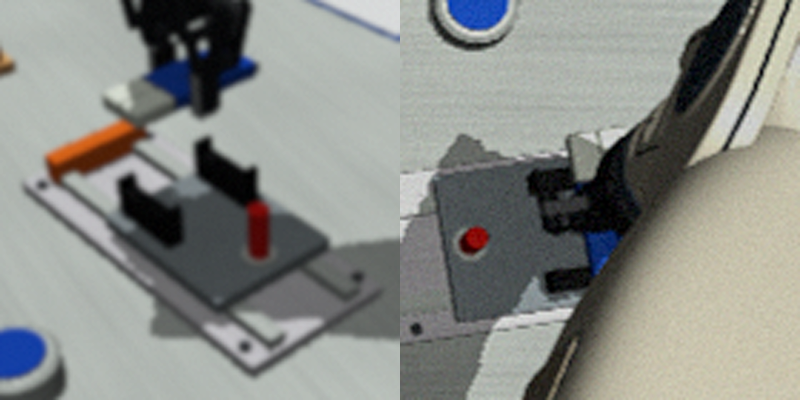

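```bash
python3 -m jog '[{"x":0,"y":0.1,"z":-1,"rx":0,"ry":0,"rz":0,"gripper":0.3},{"x":0,"y":0,"z":-2,"rx":0,"ry":0,"rz":0,"gripper":0.3},{"x":0,"y":0,"z":-2,"rx":0,"ry":0,"rz":0,"gripper":0.3},{"x":0,"y":0,"z":-1.3,"rx":0,"ry":0,"rz":0,"gripper":0.3},{"x":0,"y":0,"z":-0.3,"rx":0,"ry":0,"rz":0,"gripper":0.3}]'
python3 -m jog '[{"x":0,"y":0,"z":0,"rx":0,"ry":0,"rz":0,"gripper":0.3},{"x":0,"y":0,"z":0,"rx":0,"ry":0,"rz":0,"gripper":0.3}]'
python3 - <<'E'
from h import *
s=env.sense();print(s["position"])
s=get("scene")["color"];t=get("top")["color"]
cv2.imwrite("pics/near.png",np.clip(np.hstack([cv2.resize(s[80:180,180:280],(400,400),interpolation=2),cv2.resize(t[180:260,310:390],(400,400),interpolation=2)])[:,:,::-1]*1.6,0,255).astype(np.uint8))
E
```

```text
clock: 7.88
position: [0.5599, -0.191, 0.0634]
orientation: [-0.077, 0.997, 0.001, -0.002]
contact_force: [-1.0, 1.0, 0.5]
opening: 0.5
grip_force: 61.1
clock: 8.05
position: [0.5614, -0.1923, 0.0666]
orientation: [-0.077, 0.997, -0.0, 0.0]
contact_force: [0.3, 0.6, -0.1]
opening: 0.503
grip_force: 61.1
[ 0.56143924 -0.19227791  0.06660971]
```

View pics/near.png

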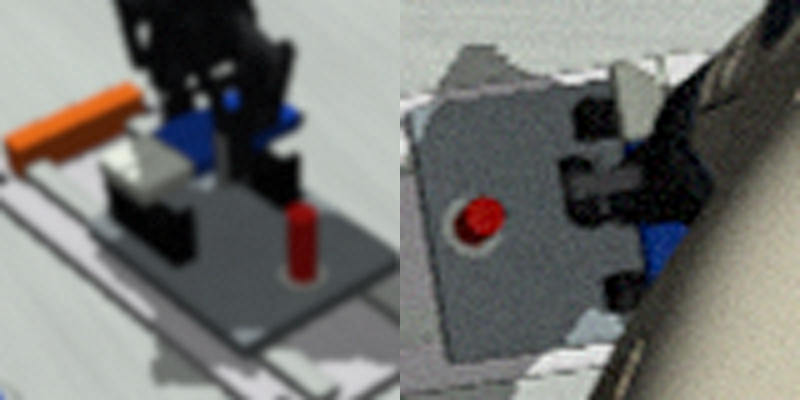

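Run:
```python
from h import *
t=get("top");s=get("scene")
u=np.array([-.1537,.988]);o=np.array([.5629,-.1931])
def pr(n,d,p,z): w=ray(d,p,z)-o;print(n,"along",(w@u*1e3).round(1),"x",(w@[u[1],-u[0]]*1e3).round(1))
pr("cap corner +x+y top",t,(310+215/5,180+60/5),.0925)
pr("same scene",s,(180+140/4,80+172/4+0),.0925)   # right/front end corners
pr("cap left corner",s,(180+102/4,80+152/4),.0925)
pr("cap right corner",s,(180+150/4,80+178/4),.0925)
pr("cheek near top, scene",s,(180+188/4,80+205/4),.070)
pr("handle top",t,(310+87/5,180+211/5),.084)
pr("handle top scene",s,(180+302/4,80+208/4),.084)
```

```text
cap corner +x+y top along 19.0 x 57.7
same scene along 11.3 x 51.5
cap left corner along -18.4 x 55.8
cap right corner along 19.5 x 50.8
cheek near top, scene along 27.7 x 32.8
handle top along 85.1 x 0.6
handle top scene along 87.1 x -0.5
```

```bash
python3 -m jog '[{"x":0.2,"y":-0.1,"z":-0.4,"rx":0,"ry":0,"rz":0,"gripper":0.3},{"x":0,"y":0,"z":-0.4,"rx":0,"ry":0,"rz":0,"gripper":0.3},{"x":0,"y":0,"z":-0.4,"rx":0,"ry":0,"rz":0,"gripper":0.3},{"x":0,"y":0,"z":-0.2,"rx":0,"ry":0,"rz":0,"gripper":0.3},{"x":0,"y":0,"z":0,"rx":0,"ry":0,"rz":0,"gripper":0.3}]'
python3 -m jog '[{"x":0,"y":0,"z":-0.1,"rx":0,"ry":0,"rz":0,"gripper":0.3},{"x":0,"y":0,"z":-0.1,"rx":0,"ry":0,"rz":0,"gripper":0.3},{"x":0,"y":0,"z":0,"rx":0,"ry":0,"rz":0,"gripper":0.3}]'
```

```text
clock: 8.67
position: [0.5627, -0.1936, 0.0515]
orientation: [-0.076, 0.997, 0.0, -0.001]
contact_force: [-0.6, -0.2, -0.6]
opening: 0.503
grip_force: 61.1
clock: 8.92
position: [0.5632, -0.1938, 0.0502]
orientation: [-0.077, 0.997, 0.0, -0.0]
contact_force: [-0.4, 0.3, -0.7]
opening: 0.501
grip_force: 61.1
```

```bash
python3 -m jog '[{"x":0,"y":0,"z":-0.1,"rx":0,"ry":0,"rz":0,"gripper":0.3},{"x":0,"y":0,"z":0,"rx":0,"ry":0,"rz":0,"gripper":0.3},{"x":0,"y":0,"z":0,"rx":0,"ry":0,"rz":0,"gripper":0.3}]'
python3 -m jog '[{"x":0,"y":0,"z":-0.1,"rx":0,"ry":0,"rz":0,"gripper":0.3},{"x":0,"y":0,"z":0,"rx":0,"ry":0,"rz":0,"gripper":0.3},{"x":0,"y":0,"z":0,"rx":0,"ry":0,"rz":0,"gripper":0.3}]'
```

```text
clock: 9.17
position: [0.5632, -0.1938, 0.0493]
orientation: [-0.077, 0.997, -0.0, 0.0]
contact_force: [-0.2, -0.9, -1.6]
opening: 0.505
grip_force: 61.1
clock: 9.42
position: [0.5633, -0.1939, 0.0484]
orientation: [-0.077, 0.997, -0.0, 0.0]
contact_force: [-0.4, 0.1, 0.8]
opening: 0.501
grip_force: 61.2
```

```bash
python3 -m jog '[{"x":0,"y":0,"z":-0.1,"rx":0,"ry":0,"rz":0,"gripper":0.3},{"x":0,"y":0,"z":0,"rx":0,"ry":0,"rz":0,"gripper":0.3},{"x":0,"y":0,"z":0,"rx":0,"ry":0,"rz":0,"gripper":0.3}]'
python3 - <<'E'
from h import *
s=get("scene")["color"];t=get("top")["color"]
cv2.imwrite("pics/down.png",np.clip(np.hstack([cv2.resize(s[80:180,180:280],(400,400),interpolation=2),cv2.resize(t[180:260,310:390],(400,400),interpolation=2)])[:,:,::-1]*1.8,0,255).astype(np.uint8))
E
```

```text
clock: 9.67
position: [0.5634, -0.194, 0.0484]
orientation: [-0.076, 0.997, -0.0, 0.001]
contact_force: [-2.5, 1.0, 10.3]
opening: 0.5
grip_force: 62.4
```

View pics/down.png

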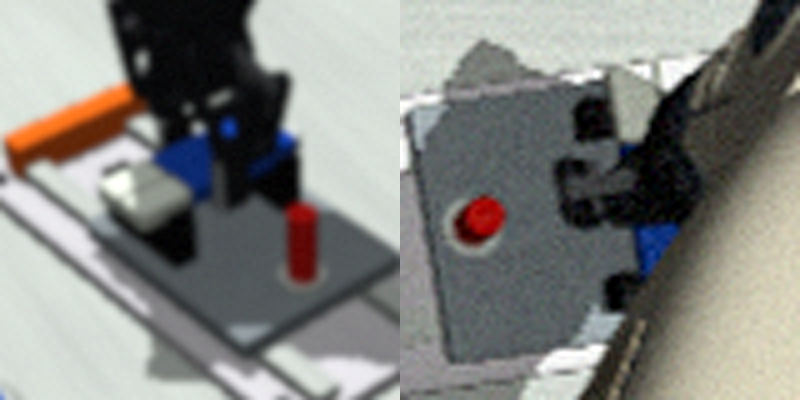

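The cap end sits down between the cheeks (scene crop (145,200), cheek at (185,230)); contact at the expected height with 10 N. Releasing.

```bash
python3 -m jog '[{"x":0,"y":0,"z":0.1,"rx":0,"ry":0,"rz":0,"gripper":0.5},{"x":0,"y":0,"z":0,"rx":0,"ry":0,"rz":0,"gripper":0.6},{"x":0,"y":0,"z":0,"rx":0,"ry":0,"rz":0,"gripper":0.7},{"x":0,"y":0,"z":0,"rx":0,"ry":0,"rz":0,"gripper":0.85},{"x":0,"y":0,"z":0,"rx":0,"ry":0,"rz":0,"gripper":0.85}]'
python3 -m jog '[{"x":0,"y":0,"z":0.5,"rx":0,"ry":0,"rz":0,"gripper":0.85},{"x":0,"y":0,"z":1.5,"rx":0,"ry":0,"rz":0,"gripper":0.85},{"x":0,"y":0,"z":2,"rx":0,"ry":0,"rz":0,"gripper":0.85},{"x":0,"y":0,"z":3,"rx":0,"ry":0,"rz":0,"gripper":0.85},{"x":0,"y":0,"z":3,"rx":0,"ry":0,"rz":0,"gripper":0.85}]'
python3 -m jog '[{"x":0,"y":1.5,"z":1,"rx":0,"ry":0,"rz":0,"gripper":0},{"x":0,"y":3,"z":0,"rx":0,"ry":0,"rz":0,"gripper":0},{"x":0,"y":3,"z":0,"rx":0,"ry":0,"rz":0,"gripper":0},{"x":0,"y":3,"z":0,"rx":0,"ry":0,"rz":0,"gripper":0},{"x":0,"y":3,"z":0,"rx":0,"ry":0,"rz":0,"gripper":0}]'
python3 - <<'E'
from h import *
s=get("scene")["color"];t=get("top")["color"]
cv2.imwrite("pics/rel.png",np.clip(np.hstack([cv2.resize(s[80:180,180:280],(400,400),interpolation=2),cv2.resize(t[180:260,310:390],(400,400),interpolation=2)])[:,:,::-1]*1.8,0,255).astype(np.uint8))
E
```

```text
clock: 10.18
position: [0.5631, -0.1937, 0.0481]
orientation: [-0.077, 0.997, 0.0, -0.0]
contact_force: [0.1, 0.3, -0.3]
opening: 0.851
grip_force: 0.0
clock: 10.6
position: [0.5626, -0.1935, 0.1491]
orientation: [-0.077, 0.997, 0.0, -0.001]
contact_force: [1.2, -0.8, 0.9]
opening: 0.85
grip_force: 0.0
clock: 11.02
position: [0.5628, -0.0572, 0.1583]
orientation: [-0.076, 0.997, 0.0, -0.0]
contact_force: [0.0, -0.7, -0.8]
opening: 0.141
grip_force: 0.0
```

View pics/rel.png

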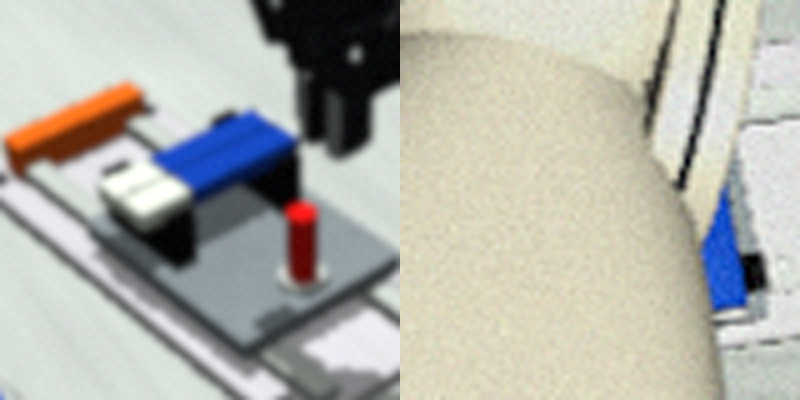

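Both pens lie flat, side by side between the cheeks. Going down behind the handle with shut fingers.

```bash
python3 -m jog '[{"x":-1,"y":-0.1,"z":-2,"rx":0,"ry":0,"rz":0,"gripper":0},{"x":-1,"y":-0.2,"z":-2,"rx":0,"ry":0,"rz":0,"gripper":0},{"x":0,"y":0,"z":-3,"rx":0,"ry":0,"rz":0,"gripper":0},{"x":0,"y":0,"z":-2.3,"rx":0,"ry":0,"rz":0,"gripper":0},{"x":0,"y":0,"z":-1,"rx":0,"ry":0,"rz":0,"gripper":0}]'
python3 -m jog '[{"x":0.08,"y":-0.5,"z":0,"rx":0,"ry":0,"rz":0,"gripper":0},{"x":0.08,"y":-0.5,"z":0,"rx":0,"ry":0,"rz":0,"gripper":0},{"x":0.05,"y":-0.3,"z":0,"rx":0,"ry":0,"rz":0,"gripper":0},{"x":0.03,"y":-0.2,"z":0,"rx":0,"ry":0,"rz":0,"gripper":0},{"x":0.03,"y":-0.2,"z":0,"rx":0,"ry":0,"rz":0,"gripper":0}]'
```

```text
clock: 11.53
position: [0.5415, -0.0616, 0.0526]
orientation: [-0.076, 0.997, 0.001, -0.002]
contact_force: [-1.0, -0.2, -0.6]
opening: -0.004
grip_force: 0.0
clock: 11.95
position: [0.5466, -0.0795, 0.0564]
orientation: [-0.076, 0.997, -0.0, 0.001]
contact_force: [0.3, 0.1, -0.2]
opening: 0.003
grip_force: 0.0
```

```bash
python3 -m jog '[{"x":0.03,"y":-0.2,"z":0,"rx":0,"ry":0,"rz":0,"gripper":0},{"x":0.03,"y":-0.2,"z":0,"rx":0,"ry":0,"rz":0,"gripper":0},{"x":0.03,"y":-0.2,"z":0,"rx":0,"ry":0,"rz":0,"gripper":0},{"x":0.03,"y":-0.2,"z":0,"rx":0,"ry":0,"rz":0,"gripper":0},{"x":0.05,"y":-0.3,"z":0,"rx":0,"ry":0,"rz":0,"gripper":0}]'
python3 -m jog '[{"x":0.05,"y":-0.3,"z":0,"rx":0,"ry":0,"rz":0,"gripper":0},{"x":0.06,"y":-0.4,"z":0,"rx":0,"ry":0,"rz":0,"gripper":0},{"x":0.06,"y":-0.4,"z":0,"rx":0,"ry":0,"rz":0,"gripper":0},{"x":0.06,"y":-0.4,"z":0,"rx":0,"ry":0,"rz":0,"gripper":0},{"x":0.06,"y":-0.4,"z":0,"rx":0,"ry":0,"rz":0,"gripper":0}]'
python3 -m jog '[{"x":0.06,"y":-0.4,"z":0,"rx":0,"ry":0,"rz":0,"gripper":0},{"x":0.06,"y":-0.4,"z":0,"rx":0,"ry":0,"rz":0,"gripper":0},{"x":0.06,"y":-0.4,"z":0,"rx":0,"ry":0,"rz":0,"gripper":0},{"x":0.06,"y":-0.4,"z":0,"rx":0,"ry":0,"rz":0,"gripper":0},{"x":0.06,"y":-0.4,"z":0,"rx":0,"ry":0,"rz":0,"gripper":0}]'
python3 - <<'E'
from h import *
d=get("scene");I=d["color"]
for c,a,m in blobs(isred(I[60:190,165:305]),8): print(a,c+[165,60],ray(d,c+[165,60],.084))
E
```

```text
clock: 12.37
position: [0.5476, -0.0896, 0.0554]
orientation: [-0.077, 0.997, 0.0, 0.0]
contact_force: [-0.4, 2.3, 1.6]
opening: -0.002
grip_force: 1.2
clock: 12.78
position: [0.5506, -0.1092, 0.0553]
orientation: [-0.077, 0.997, 0.0, 0.0]
contact_force: [1.2, 3.6, 1.8]
opening: -0.002
grip_force: 1.3
clock: 13.2
position: [0.5536, -0.1292, 0.0552]
orientation: [-0.077, 0.997, 0.0, 0.0]
contact_force: [1.7, 3.3, 0.8]
opening: 0.002
grip_force: 1.3
```

```bash
python3 -m jog '[{"x":0.06,"y":-0.4,"z":0,"rx":0,"ry":0,"rz":0,"gripper":0},{"x":0.06,"y":-0.4,"z":0,"rx":0,"ry":0,"rz":0,"gripper":0},{"x":0.06,"y":-0.4,"z":0,"rx":0,"ry":0,"rz":0,"gripper":0},{"x":0.06,"y":-0.4,"z":0,"rx":0,"ry":0,"rz":0,"gripper":0},{"x":0.06,"y":-0.4,"z":0,"rx":0,"ry":0,"rz":0,"gripper":0}]'
python3 -m jog '[{"x":0.05,"y":-0.3,"z":0,"rx":0,"ry":0,"rz":0,"gripper":0},{"x":0.05,"y":-0.3,"z":0,"rx":0,"ry":0,"rz":0,"gripper":0},{"x":0.03,"y":-0.2,"z":0,"rx":0,"ry":0,"rz":0,"gripper":0},{"x":0.03,"y":-0.2,"z":0,"rx":0,"ry":0,"rz":0,"gripper":0},{"x":0.03,"y":-0.2,"z":0,"rx":0,"ry":0,"rz":0,"gripper":0}]'
python3 -m jog '[{"x":0.03,"y":-0.2,"z":0,"rx":0,"ry":0,"rz":0,"gripper":0},{"x":0.03,"y":-0.2,"z":0,"rx":0,"ry":0,"rz":0,"gripper":0}]'
python3 -m jog '[{"x":0.03,"y":-0.2,"z":0,"rx":0,"ry":0,"rz":0,"gripper":0},{"x":0.03,"y":-0.2,"z":0,"rx":0,"ry":0,"rz":0,"gripper":0}]'
```

```text
clock: 13.67
position: [0.5565, -0.1491, 0.0552]
orientation: [-0.077, 0.997, 0.0, -0.0]
contact_force: [0.4, 3.1, 0.0]
opening: 0.003
grip_force: 1.2
clock: 14.08
position: [0.5583, -0.1609, 0.0552]
orientation: [-0.077, 0.997, 0.0, -0.0]
contact_force: [1.2, 2.2, -0.4]
opening: 0.002
grip_force: 1.1
clock: 14.25
position: [0.5589, -0.1649, 0.0552]
orientation: [-0.077, 0.997, 0.0, -0.0]
contact_force: [0.3, 2.2, -0.4]
opening: 0.002
grip_force: 1.1
clock: 14.42
position: [0.5595, -0.1688, 0.0552]
orientation: [-0.077, 0.997, 0.0, -0.0]
contact_force: [-0.3, 11.4, -0.4]
opening: 0.001
grip_force: 6.1
```

```bash
python3 -m jog '[{"x":0.02,"y":-0.1,"z":0,"rx":0,"ry":0,"rz":0,"gripper":0},{"x":0,"y":0,"z":0,"rx":0,"ry":0,"rz":0,"gripper":0}]'
```

```text
clock: 14.58
position: [0.5595, -0.1687, 0.0552]
orientation: [-0.077, 0.997, 0.001, -0.0]
contact_force: [-0.4, 8.7, 1.4]
opening: 0.004
grip_force: 4.3
```

```bash
python3 -m jog '[{"x":-0.05,"y":0.3,"z":0,"rx":0,"ry":0,"rz":0,"gripper":0},{"x":-0.1,"y":1,"z":0,"rx":0,"ry":0,"rz":0,"gripper":0},{"x":-0.2,"y":2,"z":0,"rx":0,"ry":0,"rz":0,"gripper":0},{"x":-0.2,"y":2,"z":1,"rx":0,"ry":0,"rz":0,"gripper":0},{"x":-0.2,"y":2,"z":2,"rx":0,"ry":0,"rz":0,"gripper":0}]' >/dev/null
python3 -m jog '[{"x":-1,"y":3,"z":2,"rx":0,"ry":0,"rz":0,"gripper":0},{"x":-1,"y":3,"z":2,"rx":0,"ry":0,"rz":0,"gripper":0},{"x":-1,"y":3,"z":2,"rx":0,"ry":0,"rz":0,"gripper":0},{"x":-1,"y":3,"z":1,"rx":0,"ry":0,"rz":0,"gripper":0},{"x":0,"y":1,"z":0,"rx":0,"ry":0,"rz":0,"gripper":0}]'
python3 - <<'E'
from h import *
s=get("scene")["color"];t=get("top")["color"]
cv2.imwrite("pics/end.png",np.clip(np.hstack([cv2.resize(s[60:160,170:270],(400,400),interpolation=2),cv2.resize(t[160:280,320:440],(400,400),interpolation=2)])[:,:,::-1]*1.8,0,255).astype(np.uint8))
E
```

```text
clock: 15.42
position: [0.5113, 0.0363, 0.1581]
orientation: [-0.078, 0.997, -0.0, 0.002]
contact_force: [0.5, 0.7, -0.3]
opening: 0.003
grip_force: 0.0
```

View pics/end.png

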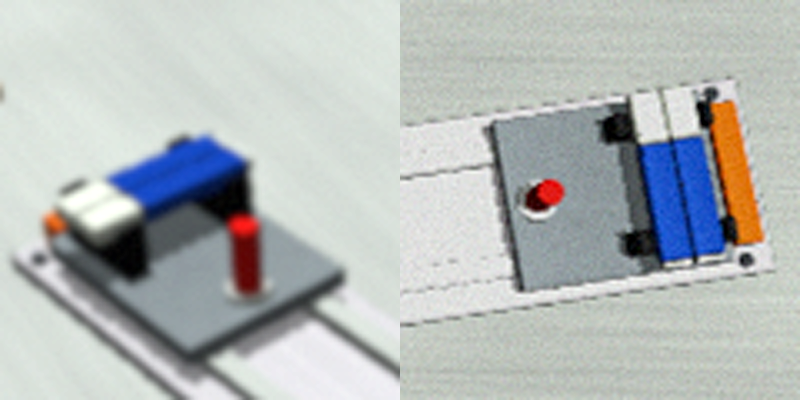

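Top crop: the carriage is against the stop (735,175). The pens' midpoint (678,177) matches the bars' midpoint, and both lie flat between the cheeks.

```bash
python3 -c "
from cell import env;print(env.close_job())"
```

```text
the job is handed in; nothing more can be done
None
```

Both pens lie side by side in the nest, centred over the bars, and the carriage is fully home against the orange stop; I handed the job in at about 15.5 s, and the ink cup, cleaner bottle and loupe were not touched.

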